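# Lock the raised work support with its spring clip

## Task

Lock the work support at its raised height: first pull its post up by the knob as far as it goes. Then lift the steel spring clip out of its wooden holder by the two legs, lay it flat on the open bench and let go, take it again by its tab so that the legs can spread, and push it sideways onto the groove under the knob until it snaps fully home. Let go, and finally press the knob down so that the post rests on the clip; leave the loose things around the work where they are.

Things in the scene. Friction and masses are not known exactly. Their poses are not given: they have to be found in the camera images.
- work_support: grey fixed stand: 110 x 110 x 12 mm base bolted to the bench, round column, at its top a flat collar 48 mm in diameter whose top is 60 mm above the bench. Origin on the column's axis at bench level; z up. It stands left or right of the middle. The post slides up and down in it.
- knob (a point): centre of the post's dark knurled knob, a vertical cylinder 30 mm in diameter and 30 mm high (15 mm above and below this point), coaxial with the column; moves with the post. With the post down the knob's underside is 0.5 mm above the collar.
- groove (a point): point on the post's axis at half the groove's height; moves with the post. The groove is a neck 20 mm in diameter, 20 mm high, between the knob and a shoulder 28 mm in diameter below. Post down: hidden in the collar. Post fully up: shoulder flush with the collar's top, neck showing from 60 to 80 mm above the bench.
- post (a joint): height of the post in m: 0 fully down, 0.020 at its upper stop. It is balanced and stays where it is left by friction: about 6 N moves it up or down. Resting on the clip it reads about 0.0135.
- clip_seat (a point): bare steel U-shaped spring clip, 14 mm thick, lying flat. Point: centre of its opening (where the neck's axis belongs), 7 mm above the underside. x axis: out of the opening along the legs; z up. Two sprung legs, 33 mm over their straight outer sides (x = -16 to 12 mm), lips at x = 10 mm, flared tips to 22 mm; bridge behind, x = -19 to -10 mm, 34 mm wide. 75 g.
- clip_tab (a point): grip point of the clip's tab: an upright fin 10 mm thick (across y), 31 mm long (x = -50 to -19 mm from clip_seat), 24 mm high from the underside; this point is in its middle, 35 mm behind clip_seat and 12 mm above the underside. Same axes as clip_seat.
- leg_left (a joint): angle (rad) by which the clip's leg at +y is spread; 0 at rest. The gap at the lips is 14 mm; a push of about 10 to 15 N springs it over the 20 mm neck (about 0.13 rad each leg) and it snaps shut behind. The flared mouth forgives 4 mm sideways. Legs squeezed between fingers cannot spread.
- leg_right (a joint): the same for the leg at -y.
- clip_holder: fixed wooden block, 52 x 64 mm, 46 mm high, on the other side of the middle than the work support. Origin under it, 34 mm behind clip_seat; its x is the clip's x at the start. Slot 14 mm wide, floor 22 mm above the bench: the tab lies in it between cheeks as high as the tab, the legs stand out free in front. Lift the clip straight up. The bench within 60 mm of x 0.46, y 0.02 is free.
- mix_cup: clear mixing cup with some dried blue paint in it, 57 mm wide, 48 mm high, between the work support and the holder; leave it alone. Origin under its centre.
- screwdriver: screwdriver with yellow handle, 188 x 26 x 27 mm, lying behind; leave it alone.
- jam_jar: open glass jar, 69 mm wide, 80 mm high, behind; leave it alone.
- wood_block: dark wooden block 75 x 46 x 40 mm, behind; leave it alone.
- sanding_block: brown sanding block 112 x 64 x 32 mm, far left; leave it alone.
Mind the look-alikes: they are no part of the job. Of the things shaped like the part that bears clip_seat, the bare steel one is meant. Of the things that look like the work_support, take the one that is farthest to the robot's right at the start.

How it is judged:
By the outcome, as a careful person would: the job done as asked, in the order asked, and still so for the second after the job is handed in, with the robot touching nothing.
It also fails if it takes over 72 s, if anything falls off the work surface, if the arm or the gripper's body presses on something with over 40 N, if the wrist force passes 120 N, or if a joint passes its speed limit or range.

## Robot

A 7-joint arm with a two-finger parallel gripper is mounted at the origin on a cart in front of the work surface, level with it; the furniture and walls round the work are solid. World frame = base frame: x ahead of the robot, y to its left, z up, the work surface at z = 0. Lengths are in m, angles in rad, forces in N, time in s.
With the tool pointing down it reaches from about 0.4 to 0.875 m from the base axis. Payload 19.3 kg.
Tool frame: the origin (TCP) lies midway between the tips of the shut fingers; the grasp point (between the pads) lies 19 mm behind it (bot.pinch_z is the distance from the TCP to the grasp point, in m); z points along the fingers, y is the line along which they close (so a half turn about z gives the same grasp; the last joint's range is limited). The gripper opens to 85 mm and grips with 20 to 120 N. Pads are 22 mm wide; open, the fingers measure 114 mm over their backs; the gripper's body (76 mm by 85 mm) begins 54 mm behind the grasp point. The pads swing forward as they close: fully open they stand 13 mm farther back than shut.
Start: joints at [-1.269, 0.521, -0.036, 1.599, 0.021, 1.021, -0.113], TCP at [0.227, 0.582, 0.231] pointing down, gripper open.
Joint ranges: [-2.91, 2.91], [-0.3, 2.13], [-1.5, 1.42], [0.17, 2.43], [-1.26, 4.41], [0.16, 1.93], [-2.52, 2.52]. Speed limits (rad/s): [1.89, 1.89, 2.39, 2.39, 3.01, 3.01, 3.01].

## Interface

Orientations are given as [roll, pitch, yaw] about the fixed x, y, z axes, in that order (R = Rz(yaw) Ry(pitch) Rx(roll)).
In Python, from workcell import observe, viewer, bot gives the robot as it stands. The module is installed in compiled form; this text tells all that it offers.
- The arm moves only by the tool play_rows, never from a script. Its argument "motion" is a list of rows, each a list of 7 numbers: the shift along the tool's x, y, z in cm, then the turn, a rotation vector about the tool's x, y, z in rad, then the opening, from -1 (shut) to 1 (fully open), so that 0 is half open. A call has exactly 5 rows; each row is the pose to reach, as a shift and turn from the pose commanded when the call began, along the tool's axes at that moment; what a row does not reach only later rows make up. A row lasts 1/10 s, in which the tool goes at most 50 mm and 8.59 degrees, less where a joint would pass 70% of its speed; a pose out of reach is approached as far as the arm can. A call with a gripper value outside its range is refused whole. The fingers move at their own pace and stop on an object; "squeeze" is the grip in N (left out, the last holds). Time passes only in rows, so rows that repeat a pose let the fingers close, or fill a call up. It gives the time, the measured TCP pose, the force, the opening and the grip force at its end, in the units of the state.
- observe(): the state, without advancing time (a new reading comes with each control period).
- viewer.grab_frame(name): name is "scene" or "top" or "wrist"; returns (picture, depth): 420x560x3 uint8, red, green, blue; 420x560 float32, m along the optical axis (not along the pixel's ray), 0 where there is no reading.
- viewer.camera_info(name): a dict with "fx", "fy", "cx", "cy" (pixels), "R" (3x3) and "t" (3): a world point X has camera coordinates R X + t. Camera axes: x right, y down, z forward; pixel columns grow to the right and rows downward; lengths in m; the calibration is good to about 2 mm. A picture is of the moment at which its call begins: read the wrist's pose just before it. camera_info takes no time and is no camera call; for the wrist camera it gives the pose at the moment of the call.
- bot.job_done(): hands the job in; it is judged then, once.
The state is a dict: "clock": time; "qpos": joint angles; "qd": joint speeds; "joint_efforts": joint torques, N m; "position": TCP position; "tool_rot": TCP orientation; "force": force on the tool from outside, world axes, zero at the start; "moment": the same for the moment, N m; "grip_width": finger opening in m; "finger_force": force on a finger pad.
Only numpy, scipy, OpenCV 4.12 (cv2) and the standard library are available. Lean on these libraries where they do the work, as an engineer would, in place of code of your own. Each camera call takes 0.05 s, during which the arm holds its last target. There are 200 camera calls.

## Working session

There is one attempt and no reset: what is moved stays moved. The work goes in short steps, Python scripts to look and compute and a tool call to move; the robot and the scene stay as the last step left them, time stands still between calls to the robot, and variables do not carry over. Pictures are saved under pics/ and viewed, at most 10 in all, crops included, and the job is handed in when it is done.

Besides the shell and the picture viewer there is one more tool, called after "Call:" in YAML: its name, and indented under it one key for each argument. play_rows: Moves the arm, as the interface text tells. Its arguments: {"type":"object","properties":{"motion":{"type":"array"},"squeeze":{"type":"number"}},"required":["motion"]}

```bash
mkdir -p pics
cat > h.py <<'E'
import numpy as np, cv2
from workcell import observe, viewer, bot
def cap(n):
    ci=viewer.camera_info(n); im,d=viewer.grab_frame(n); np.savez(f'{n}.npz',im=im,d=d,R=ci['R'],t=ci['t'],K=[ci[k] for k in('fx','fy','cx','cy')]); return im,d,ci
def load(n): return np.load(f'{n}.npz')
def ray(z,u,v,h):
    fx,fy,cx,cy=z['K'];R=z['R'];c=-R.T@z['t'];r=R.T@np.array([(u-cx)/fx,(v-cy)/fy,1]);return c+r*(h-c[2])/r[2]
def cloud(z):
    fx,fy,cx,cy=z['K'];d=z['d'];v,u=np.mgrid[:d.shape[0],:d.shape[1]]
    p=np.stack([(u-cx)/fx*d,(v-cy)/fy*d,d],-1)-z['t'];return p@z['R']
def save(im,f): cv2.imwrite('pics/'+f,cv2.cvtColor(im,cv2.COLOR_RGB2BGR))
E
python3 - <<'E'
from h import *
a=cap('scene')[0];b=cap('top')[0]
s=cv2.resize(np.hstack([a,b]),(800,300)); save(b,'top.png');save(a,'scene.png')
s=observe();print(s['position'],s['tool_rot'],s['grip_width'],s['clock'],bot.pinch_z)
for n in('scene','top'):
    z=load(n);print(n,-z['R'].T@z['t'],z['R'][2],z['K'])
E
```

```text
[0.22699491 0.58200199 0.23079904] [-3.14057228e+00  8.79521312e-05  2.76975002e+00] 0.08535398768666233 0.1 0.0187
scene [-0.31394586 -0.6494732   0.79427019] [ 0.66265788  0.52766383 -0.53146536] [518.70838752 518.70838752 285.96593768 206.60030481]
top [0.48160599 0.0815642  1.29884547] [ 0.08651224 -0.01916478 -0.99606644] [401.99201147 401.99201147 278.35190494 204.73115345]
```

View pics/top.png

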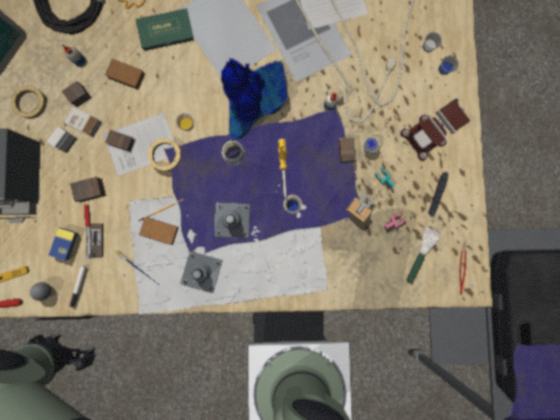

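View pics/scene.png

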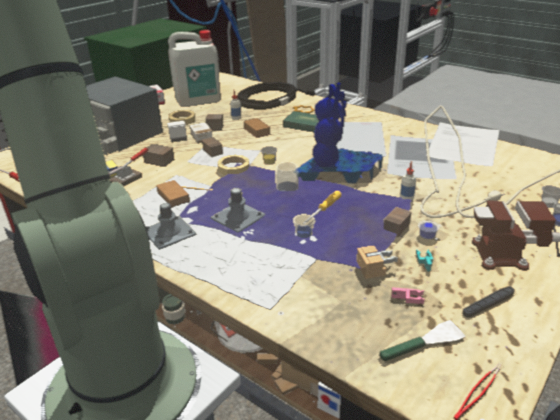

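Top view: stands at (232,219) and (201,272). Robot's right is image right, so (232,219) is meant. Clip-shaped things: steel in the holder (360,208), teal (385,178), pink (395,222); the steel one in the wood is meant. I'll confirm both choices in a crop and measure.

Run:
```python
from h import *
z=load('top');im=z['im'];P=cloud(z)
a=cv2.resize(im[165:255,200:290],(400,400),interpolation=cv2.INTER_CUBIC);b=cv2.resize(im[165:255,325:415],(400,400),interpolation=cv2.INTER_CUBIC)
save(np.hstack([a,b]),'crop.png')
for n in('top','scene'):
    z=load(n);P=cloud(z);Z=P[...,2];xy=P[...,:2]
    for nm,c,r in(('sup',(.42,.17),.08),('hold',(.46,-.09),.07)):
        if n=='top':
            px=(232,219) if nm=='sup' else (360,208); c=P[px[1],px[0],:2]; globals()[nm]=c
        c=globals()[nm]
        near=np.hypot(*(xy-c).transpose(2,0,1))<r
        for lo,hi in((.008,.018),(.018,.03),(.03,.042),(.042,.055),(.055,.068),(.068,.085),(.085,.1)):
            m=near&(Z>lo)&(Z<hi)
            if m.sum()>3:
                q=P[m];(cx,cy),wh,an=cv2.minAreaRect(q[:,:2].astype(np.float32)*1000)
                print(n,nm,lo,m.sum(),q.mean(0).round(4),'rect',round(cx,1),round(cy,1),np.round(wh,1),round(an,1))
    if n=='top':
        print(ray(z,232,219,.09))
```

```text
top sup 0.008 1128 [0.55   0.2031 0.0117] rect 546.0 198.2 [156.8 157.1] 88.8
top sup 0.018 96 [0.5481 0.2005 0.0213] rect 550.2 207.0 [99.  89.1] 88.9
top sup 0.042 8 [0.5461 0.1923 0.0535] rect 541.5 194.6 [18.2 39.1] 48.2
top sup 0.055 97 [0.5473 0.2052 0.0595] rect 548.0 206.1 [46.7 43.5] 89.3
top sup 0.068 10 [0.5447 0.2012 0.0795] rect 547.1 201.9 [21.7 29.7] 69.3
top sup 0.085 77 [0.5484 0.206  0.0912] rect 547.9 205.9 [27.2 27.3] 85.9
top hold 0.008 168 [ 0.5887 -0.16    0.0099] rect 579.6 -176.0 [105.1 100.1] 33.0
top hold 0.018 43 [ 0.5821 -0.1962  0.0227] rect 585.9 -209.2 [62.9 85. ] 49.8
top hold 0.03 120 [ 0.5853 -0.2078  0.0363] rect 587.4 -206.8 [60.2 86.4] 53.7
top hold 0.042 236 [ 0.5696 -0.1962  0.0453] rect 569.7 -196.2 [63.8 43.8] 51.3
[0.54624817 0.19841397 0.09      ]
scene sup 0.008 1040 [0.5379 0.1882 0.0128] rect 544.8 196.3 [153.9 158.3] 52.6
scene sup 0.018 177 [0.5319 0.1948 0.0228] rect 541.7 203.9 [101.6 100. ] 87.8
scene sup 0.03 68 [0.5335 0.1973 0.0353] rect 533.9 198.7 [27.  41.2] 41.8
scene sup 0.042 41 [0.5334 0.1963 0.0471] rect 535.5 196.5 [19.5 36.2] 51.9
scene sup 0.055 106 [0.5357 0.1993 0.0613] rect 541.1 204.4 [43.2 44.5] 54.7
scene sup 0.068 66 [0.5364 0.1992 0.0763] rect 537.6 201.3 [19.7 30.6] 42.5
scene sup 0.085 84 [0.5411 0.2041 0.092 ] rect 542.9 205.8 [31.1 30.3] 23.3
scene hold 0.008 275 [ 0.5615 -0.1714  0.0115] rect 574.4 -176.7 [112.1  97.9] 33.4
scene hold 0.018 172 [ 0.5617 -0.2153  0.0245] rect 580.6 -209.5 [67.2 85.5] 51.5
scene hold 0.03 224 [ 0.5727 -0.2152  0.0361] rect 578.0 -211.4 [62.8 84.4] 49.8
scene hold 0.042 343 [ 0.5625 -0.198   0.0474] rect 565.1 -198.1 [67.1 46.1] 52.2
```

View pics/crop.png

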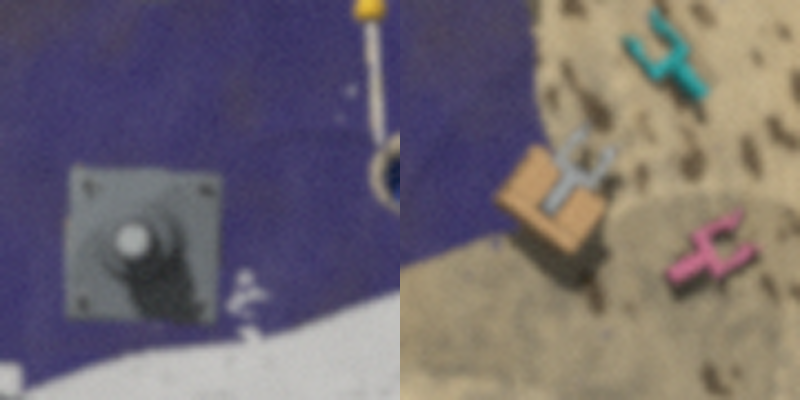

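Crop: the left half shows the rightmost stand, knob at (130,240). The right half shows the bare steel clip in its wooden block, tab at (550,205) and legs up-right to (600,145). Teal and pink are decoys. Support ≈ (0.5455, 0.206), clip x ≈ -39°. Moving over the knob.

Call:
play_rows:
  motion:
    - [-4,-2.2,0,0,0,0,1]
    - [-8,-4.4,0,0,0,0,1]
    - [-12,-6.5,0,0,0,0,1]
    - [-16,-8.7,0,0,0,0,1]
    - [-20,-10.8,0,0,0,0,1]

```text
clock: 0.6
position: [0.375, 0.4073, 0.2312]
tool_rot: [-3.141, -0.0, 2.77]
force: [1.5, 1.2, -0.2]
grip_width: 0.0857
finger_force: 0.0
```

Call:
play_rows:
  motion:
    - [-4,-2.2,0,0,0,0,1]
    - [-8,-4.4,0,0,0,0,1]
    - [-12,-6.5,0,0,0,0,1]
    - [-16,-8.7,0,0,0,0,1]
    - [-20,-10.8,0,0,0,0,1]

```text
clock: 1.1
position: [0.5221, 0.234, 0.2312]
tool_rot: [-3.141, -0.0, 2.77]
force: [0.7, 0.8, -0.5]
grip_width: 0.0854
finger_force: 0.0
```

```bash
cat > meas.py <<'E'
from h import *
def tool(dst):
    from scipy.spatial.transform import Rotation as Ro
    s=observe();R=Ro.from_euler('xyz',s['tool_rot']).as_matrix();return (R.T@(np.array(dst)-s['position'])*100).round(2)
E
python3 - <<'E'
from meas import *
s=observe();print(s['position'],s['tool_rot'],s['qpos'].round(2) if hasattr(s['qpos'],'round') else s['qpos'],s['clock'],s['force'])
im,d,ci=cap('wrist');save(im,'w1.png');print(tool([.5455,.2058,.2]));print(-ci['R'].T@ci['t'],ci['R'][2])
E
```

```text
[0.52209363 0.23399316 0.23119107] [-3.14135672e+00 -2.08193184e-04  2.76976425e+00] [-0.57  0.44  0.06  1.75 -0.03  0.96  0.7 ] 1.1 [ 0.68208083  0.75312432 -0.53862807]
[-2.52 -1.27  3.13]
[0.46028831 0.25821014 0.37461472] [ 0.24392839 -0.09649001 -0.96498115]
```

View pics/w1.png

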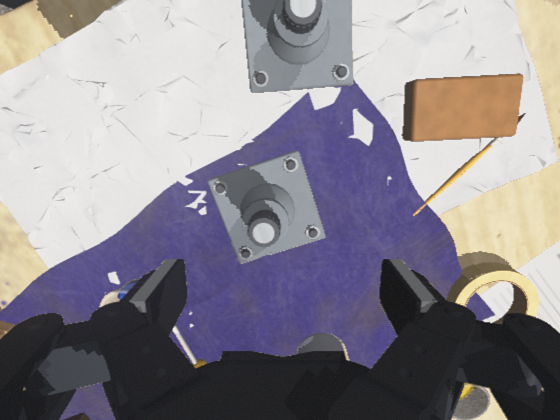

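Wrist view: the wanted stand's knob top is at (264,232), between the fingers; the other stand is at (300,8). Refining the knob position.

Run:
```python
from meas import *
z=load('wrist');P=cloud(z);im=z['im'].astype(int)
m=np.zeros(z['d'].shape,bool);m[205:260,235:295]=1
m&=(P[...,2]>.086)&(P[...,2]<.096)
v,u=np.nonzero(m);print(m.sum(),P[m].mean(0),cv2.minEnclosingCircle(P[m][:,:2].astype(np.float32)*1000))
(c,r)=cv2.minEnclosingCircle(np.stack([u,v],1).astype(np.float32));print(c,r);p=ray(z,*c,.0905);print(p,tool([p[0],p[1],.064]))
for g in(90,110,130,150):
    mm=m&(im.min(-1)>g);v,u=np.nonzero(mm);print(g,mm.sum(),u.mean(),v.mean(),ray(z,u.mean(),v.mean(),.0905))
```

```text
817 [0.54409661 0.2056074  0.09228534] ((545.3125610351562, 204.78228759765625), 15.610539436340332)
(263.125, 230.5) 16.500572204589844
[0.54439263 0.20538237 0.0905    ] [-2.39 -1.32 16.73]
90 710 263.3338028169014 232.29014084507043 [0.54609031 0.20489917 0.0905    ]
110 449 263.8574610244989 233.03340757238308 [0.54694426 0.2050773  0.0905    ]
130 377 263.2387267904509 232.69761273209548 [0.54642933 0.20466527 0.0905    ]
150 353 263.09915014164307 232.61756373937678 [0.54630929 0.20457396 0.0905    ]
```

Call:
play_rows:
  motion:
    - [-2,-1.1,2,0,0,0,1]
    - [-2.55,-1.35,5,0,0,0,1]
    - [-2.55,-1.35,9,0,0,0,1]
    - [-2.55,-1.35,12,0,0,0,1]
    - [-2.55,-1.35,14,0,0,0,1]

```text
clock: 1.65
position: [0.5391, 0.2134, 0.0888]
tool_rot: [-3.14, -0.002, 2.77]
force: [0.4, 0.3, 0.8]
grip_width: 0.0855
finger_force: 0.0
```

Call:
play_rows:
  motion:
    - [0,0,1.4,0,0,0,1]
    - [0,0,2.7,0,0,0,0.5]
    - [0,0,2.7,0,0,0,-0.5]
    - [0,0,2.7,0,0,0,-1]
    - [0,0,2.7,0,0,0,-1]
  squeeze: 50

```text
clock: 2.15
position: [0.5383, 0.2086, 0.0645]
tool_rot: [-3.133, -0.002, 2.767]
force: [-20.2, -36.2, 39.1]
grip_width: 0.0287
finger_force: 50.0
```

Call:
play_rows:
  motion:
    - [0,0,0,0,0,0,-1]
    - [0,0,0,0,0,0,-1]
    - [0,0,0,0,0,0,-1]
    - [0,0,0,0,0,0,-1]
    - [0,0,0,0,0,0,-1]

```text
clock: 2.65
position: [0.5383, 0.2086, 0.0647]
tool_rot: [-3.134, -0.002, 2.766]
force: [-15.4, -27.0, 12.6]
grip_width: 0.0285
finger_force: 48.5
```

The first shift was computed while the arm was still settling, so the grasp is about 1 cm off-centre and strained. Opening, re-centring and closing again.

Call:
play_rows:
  motion:
    - [0,0,0,0,0,0,0.8]
    - [0,0,0,0,0,0,0.8]
    - [-0.4,-0.3,0,0,0,0,0.8]
    - [-0.8,-0.6,0,0,0,0,0.8]
    - [-0.8,-0.6,0,0,0,0,0.8]

```text
clock: 3.15
position: [0.5461, 0.2046, 0.0645]
tool_rot: [3.141, 0.001, 2.769]
force: [-0.5, -1.0, -0.3]
grip_width: 0.0767
finger_force: 0.0
```

Call:
play_rows:
  motion:
    - [0,0,0,0,0,0,0.8]
    - [0,0,0,0,0,0,-1]
    - [0,0,0,0,0,0,-1]
    - [0,0,0,0,0,0,-1]
    - [0,0,0,0,0,0,-1]

```text
clock: 3.65
position: [0.5453, 0.2054, 0.0645]
tool_rot: [-3.142, -0.0, 2.77]
force: [-0.6, -0.3, 2.6]
grip_width: 0.0286
finger_force: 49.0
```

Call:
play_rows:
  motion:
    - [0,0,-0.5,0,0,0,-1]
    - [0,0,-1,0,0,0,-1]
    - [0,0,-1.5,0,0,0,-1]
    - [0,0,-1.9,0,0,0,-1]
    - [0,0,-2.2,0,0,0,-1]

```text
clock: 4.15
position: [0.5449, 0.2055, 0.0856]
tool_rot: [-3.141, -0.001, 2.77]
force: [2.8, 4.5, -38.3]
grip_width: 0.028
finger_force: 55.7
```

Call:
play_rows:
  motion:
    - [0,0,0,0,0,0,-1]
    - [0,0,-0.1,0,0,0,-1]
    - [0,0,-0.1,0,0,0,-1]
    - [0,0,-0.1,0,0,0,-1]
    - [0,0,-0.1,0,0,0,-1]

```text
clock: 4.65
position: [0.5447, 0.2055, 0.0857]
tool_rot: [-3.141, -0.001, 2.77]
force: [10.1, 6.6, -38.9]
grip_width: 0.028
finger_force: 55.1
```

The post is at its stop: the tool rose 21 mm and the upward resistance jumped to 38 N. Releasing and moving to look at the clip.

Call:
play_rows:
  motion:
    - [0,0,0.2,0,0,0,-1]
    - [0,0,0.2,0,0,0,-1]
    - [0,0,0.2,0,0,0,0.6]
    - [0,0,0.2,0,0,0,0.6]
    - [0,0,0.2,0,0,0,0.6]

```text
clock: 5.15
position: [0.5458, 0.2052, 0.0857]
tool_rot: [3.141, 0.001, 2.769]
force: [0.2, 0.4, 0.4]
grip_width: 0.0682
finger_force: 0.0
```

Call:
play_rows:
  motion:
    - [0,0,-1,0,0,0,0.6]
    - [0,0,-4,0,0,0,0.6]
    - [0,0,-7,0,0,0,0.6]
    - [-1.6,-3.6,-10,0,0,0,0.6]
    - [-3.2,-7.2,-12,0,0,0,0.6]

```text
clock: 5.65
position: [0.5494, 0.1264, 0.2081]
tool_rot: [3.14, 0.002, 2.772]
force: [0.0, -0.1, 0.0]
grip_width: 0.0679
finger_force: 0.0
```

Call:
play_rows:
  motion:
    - [-1.8,-4,0,0,0,0,0.6]
    - [-3.6,-8,0,0,0,0,0.6]
    - [-5.4,-12,0,0,0,0,0.6]
    - [-7.2,-16,0,0,0,0.1,0.6]
    - [-9,-20,0,0,0,0.2,0.6]

```text
clock: 6.15
position: [0.5601, -0.0944, 0.2064]
tool_rot: [3.141, 0.001, 2.566]
force: [0.9, 0.3, -0.7]
grip_width: 0.0681
finger_force: 0.0
```

Call:
play_rows:
  motion:
    - [-2,-3.5,0,0,0,0.05,0.6]
    - [-3.5,-6.5,0,0,0,0.11,0.6]
    - [-3.5,-6.5,0,0,0,0.11,0.6]
    - [-3.5,-6.5,0,0,0,0.11,0.6]
    - [-3.5,-6.5,0,0,0,0.11,0.6]

```text
clock: 6.65
position: [0.5548, -0.1648, 0.2057]
tool_rot: [3.141, 0.0, 2.462]
force: [0.0, -0.2, -0.2]
grip_width: 0.0686
finger_force: 0.0
```

Run:
```python
from meas import *
s=observe();print(s['position'],s['tool_rot'],np.round(s['qpos'],2))
im,d,ci=cap('wrist');save(im,'w2.png')
a=cap('scene')[0]; print(s['force'])
z=load('scene');P=cloud(z);m=(np.hypot(P[...,0]-.545,P[...,1]-.205)<.03)&(P[...,2]>.085);print('knob top',np.percentile(P[m][:,2],[50,95]))
```

```text
[ 0.55475643 -0.16482254  0.20570819] [3.14091342e+00 3.10017198e-05 2.46155696e+00] [ 0.05  0.48  0.19  1.76 -0.11  0.91  1.18]
[ 0.04155947 -0.19140395 -0.21801566]
knob top [0.10670666 0.1156515 ]
```

View pics/w2.png

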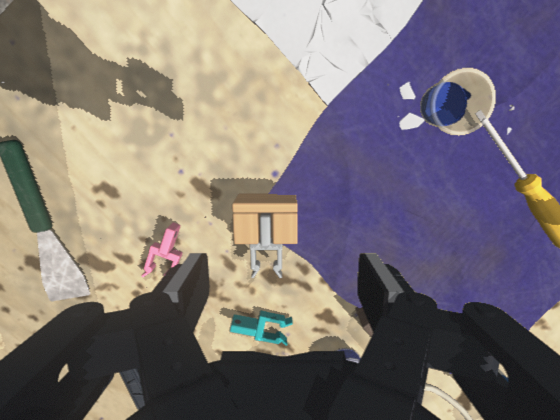

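Wrist view: holder block at (265,220), steel tab at (265,228), legs at (253–282, 245–277), pink at (163,250), teal at (262,327). The block already looks square to the tool. Measuring the clip.

Run:
```python
from meas import *
z=load('wrist');im=z['im'];P=cloud(z);hsv=cv2.cvtColor(im,cv2.COLOR_RGB2HSV)
roi=np.zeros(z['d'].shape,bool);roi[190:285,225:305]=1
g=roi&(hsv[...,1]<60)
g=cv2.morphologyEx(g.astype(np.uint8),cv2.MORPH_OPEN,np.ones((2,2)))
n,l,st,c=cv2.connectedComponentsWithStats(g)
for i in range(1,n):
    if st[i,4]>20: print(st[i],c[i],'z',np.median(P[l==i][:,2]))
i=1+np.argmax(st[1:,4]);m=l==i
for lo,hi,h in((205,242,.046),(246,280,.036)):
    mm=m.copy();mm[:lo]=0;mm[hi:]=0;v,u=np.nonzero(mm);q=np.array([ray(z,a,b,h)[:2] for a,b in zip(u,v)])*1000
    print(h,len(q),q.mean(0),cv2.minAreaRect(q.astype(np.float32)),'Zmed',np.median(P[mm][:,2]))
for v in range(204,282,3):
    u=np.nonzero(m[v])[0]; 
    if len(u): print(v,u.min(),u.max(),len(u),end='; ')
# block top
b=roi&(hsv[...,1]>60)&(P[...,2]>.042)&(P[...,2]<.052)|(m&(P[...,2]>.042)&roi)
v,u=np.nonzero(b);q=np.array([ray(z,a,b,.046)[:2] for a,b in zip(u,v)])*1000
r=cv2.minAreaRect(q.astype(np.float32));print('\nblock',r)
```

```text
[ 250  214   34   66 1005] [266.57114428 248.53432836] z 0.036845092700496324
0.046 312 [ 571.5282613  -199.88553499] ((571.1946411132812, -199.93238830566406), (12.032425880432129, 28.102190017700195), 51.052764892578125) Zmed 0.046334029017776356
0.036 618 [ 601.29864299 -224.24850689] ((603.9345092773438, -226.6179656982422), (34.33856201171875, 37.71290588378906), 51.05634689331055) Zmed 0.036208766141609686
216 261 271 11; 219 261 271 11; 222 261 271 11; 225 261 271 11; 228 261 271 11; 231 261 271 11; 234 261 271 11; 237 261 271 11; 240 260 272 13; 243 260 273 14; 246 250 283 34; 249 250 283 34; 252 251 283 12; 255 251 283 13; 258 251 283 13; 261 251 283 18; 264 251 283 21; 267 251 283 21; 270 252 282 18; 273 253 282 14; 276 252 282 10; 279 253 254 2; 
block ((572.6434326171875, -203.14962768554688), (63.218841552734375, 58.56321334838867), 51.05234146118164)
```

Call:
play_rows:
  motion:
    - [-2,-0.5,1,0,0,0,0.6]
    - [-5,-1.2,4,0,0,0,0.6]
    - [-7.25,-1.7,7,0,0,0,0.6]
    - [-7.25,-1.7,10,0,0,0,0.6]
    - [-7.25,-1.7,12,0,0,0,0.6]

```text
clock: 7.25
position: [0.5997, -0.2242, 0.083]
tool_rot: [-3.141, -0.002, 2.461]
force: [-0.7, 0.6, -0.8]
grip_width: 0.0683
finger_force: 0.0
```

Call:
play_rows:
  motion:
    - [0,0,2.5,0,0,0,0.6]
    - [0,0,5,0,0,0,0.5]
    - [0,0,7,0,0,0,0.4]
    - [0,0,7.6,0,0,0,0.4]
    - [0,0,7.6,0,0,0,0.4]

```text
clock: 7.75
position: [0.6, -0.2242, 0.0089]
tool_rot: [-3.141, -0.001, 2.461]
force: [0.4, 0.6, 0.4]
grip_width: 0.0595
finger_force: 0.0
```

Call:
play_rows:
  motion:
    - [0,0,0,0,0,0,0]
    - [0,0,0,0,0,0,-1]
    - [0,0,0,0,0,0,-1]
    - [0,0,0,0,0,0,-1]
    - [0,0,0,0,0,0,-1]
  squeeze: 30

```text
clock: 8.25
position: [0.6006, -0.2248, 0.0105]
tool_rot: [3.141, 0.001, 2.46]
force: [-1.3, 0.8, 6.1]
grip_width: 0.0321
finger_force: 32.4
```

Call:
play_rows:
  motion:
    - [0,0,-0.5,0,0,0,-1]
    - [0,0,-1.5,0,0,0,-1]
    - [0,0,-3.5,0,0,0,-1]
    - [0,0,-6,0,0,0,-1]
    - [0,0,-8,0,0,0,-1]

```text
clock: 8.75
position: [0.6003, -0.225, 0.0915]
tool_rot: [3.141, 0.001, 2.46]
force: [-0.0, 0.0, -0.7]
grip_width: 0.0316
finger_force: 32.1
```

Call:
play_rows:
  motion:
    - [2,0.9,0,0,0,0,-1]
    - [5,2.2,0,0,0,0,-1]
    - [8,3.5,0,0,0,-0.1,-1]
    - [11,4.8,0,0,0,-0.2,-1]
    - [14,6.1,0,0,0,-0.3,-1]

```text
clock: 9.25
position: [0.5293, -0.0883, 0.0903]
tool_rot: [3.141, 0.001, 2.764]
force: [0.9, 0.0, -1.1]
grip_width: 0.0317
finger_force: 32.1
```

Run:
```python
from meas import *
im,d,ci=cap('wrist');s=observe();print(s['position'],s['tool_rot'],s['grip_width'],tool([.475,.02,.1]))
```

```text
[ 0.52718055 -0.08330927  0.09005876] [ 3.13985907e+00 -1.82759242e-03  2.77452551e+00] 0.032282208107239294 [ 8.58  7.77 -0.96]
```

Call:
play_rows:
  motion:
    - [2,1.8,0,0,0,-0.08,-1]
    - [4.5,4,0,0,0,-0.16,-1]
    - [7,6.2,0,0,0,-0.24,-1]
    - [9.1,8.1,0,0,0,-0.32,-1]
    - [9.1,8.1,1,0,0,-0.38,-1]

```text
clock: 9.8
position: [0.4751, 0.0231, 0.0809]
tool_rot: [3.14, 0.002, -3.136]
force: [-0.6, -0.7, -1.4]
grip_width: 0.032
finger_force: 32.1
```

Call:
play_rows:
  motion:
    - [0,0,1,0,0,0,-1]
    - [0,0,3,0,0,0,-1]
    - [0,0,5,0,0,0,-1]
    - [0,0,6.5,0,0,0,-1]
    - [0,0,7.2,0,0,0,-1]

```text
clock: 10.3
position: [0.4753, 0.019, 0.0062]
tool_rot: [-3.141, -0.001, 3.137]
force: [1.0, -1.0, -0.8]
grip_width: 0.0314
finger_force: 32.1
```

Call:
play_rows:
  motion:
    - [0,0,0.2,0,0,0,-1]
    - [0,0,0.4,0,0,0,-1]
    - [0,0,0.6,0,0,0,-1]
    - [0,0,0.8,0,0,0,-1]
    - [0,0,0.8,0,0,0,-1]

```text
clock: 10.8
position: [0.4758, 0.0198, -0.0004]
tool_rot: [3.142, 0.001, 3.14]
force: [-0.1, -0.5, -0.3]
grip_width: 0.032
finger_force: 32.1
```

Call:
play_rows:
  motion:
    - [0,0,0.1,0,0,0,-1]
    - [0,0,0.2,0,0,0,-1]
    - [0,0,0.3,0,0,0,-1]
    - [0,0,0.3,0,0,0,-1]
    - [0,0,0.3,0,0,0,-1]

```text
clock: 11.3
position: [0.4759, 0.0198, -0.0009]
tool_rot: [3.141, 0.002, 3.139]
force: [-18.6, 0.6, 86.0]
grip_width: 0.0316
finger_force: 77.2
```

Fingertips touched the bench (86 N), so I'm backing off straight away. The clip is about 11 mm up; letting it drop flat.

Call:
play_rows:
  motion:
    - [0,0,-0.3,0,0,0,-1]
    - [0,0,-0.3,0,0,0,-1]
    - [0,0,-0.3,0,0,0,-0.1]
    - [0,0,-0.3,0,0,0,0.2]
    - [0,0,-0.3,0,0,0,0.2]

```text
clock: 11.8
position: [0.4754, 0.0198, -0.0009]
tool_rot: [-3.141, -0.0, 3.14]
force: [0.3, -0.4, -0.1]
grip_width: 0.0511
finger_force: 0.0
```

Call:
play_rows:
  motion:
    - [0,0,-1,0,0,0,0.4]
    - [0,0,-4,0,0,0,0.4]
    - [2,0,-8,0,0,0,0.4]
    - [4,0,-12,0,0,0,0.4]
    - [5,0,-15,0,0,0,0.4]

```text
clock: 12.3
position: [0.4241, 0.0197, 0.1517]
tool_rot: [3.141, 0.001, 3.14]
force: [1.3, -0.3, 0.0]
grip_width: 0.0598
finger_force: 0.0
```

Call:
play_rows:
  motion:
    - [0,0,0,0,0,0,0]
    - [0,0,0,0,0,0,0]
    - [0,0,0,0,0,0,0]
    - [0,0,0,0,0,0,0]
    - [0,0,0,0,0,0,0]

```text
clock: 12.8
position: [0.4253, 0.0198, 0.1486]
tool_rot: [-3.141, -0.002, 3.14]
force: [-0.1, 0.5, -0.2]
grip_width: 0.0427
finger_force: 0.0
```

Run:
```python
from meas import *
s=observe();print(s['position'],s['tool_rot'],s['force'])
im,d,ci=cap('wrist');save(im,'w3.png');cap('top')
```

```text
[0.42529996 0.0198389  0.14857006] [-3.14130341e+00 -1.57055850e-03  3.13969157e+00] [-0.08007299  0.47510734 -0.19215204]
```

View pics/w3.png

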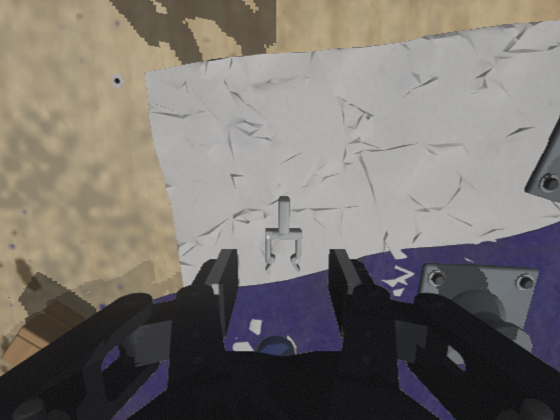

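Wrist view: the clip lies flat and upright on the paper, tab at (284,212), bridge at (283,234), leg tips at (268–298, 268), aligned with the tool. Measuring it by height.

Run:
```python
from meas import *
z=load('wrist');P=cloud(z);Z=P[...,2]
roi=np.zeros(Z.shape,bool);roi[185:285,250:315]=1
print('bench',np.median(Z[190:260,180:250]))
t=roi&(Z>.018)&(Z<.03);b=roi&(Z>.008)&(Z<.018)
for n,m,h in(('tab',t,.024),('body',b,.014)):
    v,u=np.nonzero(m);q=np.array([ray(z,a,c,h)[:2] for a,c in zip(u,v)])*1000
    print(n,len(q),np.median(Z[m]),cv2.minAreaRect(q.astype(np.float32)),q.min(0),q.max(0),P[m].min(0),P[m].max(0),(u.min(),u.max(),v.min(),v.max()))
for v in range(190,276,4):
    u=np.nonzero((t|b)[v])[0]
    if len(u): print(v,u.min(),u.max(),len(u),end='; ')
```

```text
bench 0.004537048346332861
tab 402 0.024593799700978622 ((438.0635986328125, 20.190692901611328), (9.517583847045898, 31.588533401489258), 89.68412780761719) [422.27698473  15.34991195] [453.85852301  24.95326236] [0.42306052 0.01534033 0.01875949] [0.45448176 0.02498361 0.02657174] (np.int64(278), np.int64(289), np.int64(199), np.int64(234))
body 978 0.014272591974179238 ((460.2830810546875, 19.38910675048828), (96.30900573730469, 57.28003692626953), 1.349173665046692) [412.06461157  -9.7961098 ] [507.74990344  49.15499294] [ 0.41310681 -0.01041091  0.00800329] [0.51087937 0.0497069  0.01692719] (np.int64(250), np.int64(314), np.int64(185), np.int64(284))
190 268 275 2; 194 271 311 4; 198 278 288 11; 202 278 289 12; 206 278 289 12; 210 278 289 12; 214 278 289 12; 218 278 288 11; 222 278 288 11; 226 278 288 11; 230 265 300 36; 234 265 301 35; 238 265 301 37; 242 265 300 12; 246 265 300 12; 250 265 300 12; 254 265 300 15; 258 265 299 20; 262 267 299 18; 266 266 298 12; 270 265 299 9; 274 310 314 5;
```

Call:
play_rows:
  motion:
    - [-0.6,0,2,0,0,0,0]
    - [-1.2,0,5,0,0,0,0]
    - [-1.2,0,8,0,0,0,0]
    - [-1.2,0,11,0,0,0,0]
    - [-1.2,0,13,0,0,0,0]

```text
clock: 13.4
position: [0.4368, 0.0198, 0.0173]
tool_rot: [-3.141, -0.002, 3.14]
force: [1.0, 0.1, 0.8]
grip_width: 0.0431
finger_force: 0.0
```

Call:
play_rows:
  motion:
    - [0,0,0.7,0,0,0,0]
    - [0,0,1.4,0,0,0,0]
    - [0,0,1.4,0,0,0,0]
    - [0,0,1.4,0,0,0,-0.5]
    - [0,0,1.4,0,0,0,-1]
  squeeze: 60

```text
clock: 13.9
position: [0.438, 0.0199, 0.006]
tool_rot: [3.141, 0.001, 3.14]
force: [0.9, -0.3, 0.0]
grip_width: 0.0143
finger_force: 0.0
```

Call:
play_rows:
  motion:
    - [0,0,0,0,0,0,-1]
    - [0,0,0,0,0,0,-1]
    - [0,0,0,0,0,0,-1]
    - [0,0,0,0,0,0,-1]
    - [0,0,0,0,0,0,-1]

```text
clock: 14.4
position: [0.438, 0.0199, 0.0061]
tool_rot: [3.141, 0.001, 3.14]
force: [-2.2, -1.1, 12.4]
grip_width: 0.0086
finger_force: 58.8
```

Call:
play_rows:
  motion:
    - [0,0,-0.5,0,0,0,-1]
    - [0,0,-2,0,0,0,-1]
    - [0,0,-5,0,0,0,-1]
    - [0,0.5,-8,0,0,0,-1]
    - [0,2,-10,0,0,0,-1]

```text
clock: 14.9
position: [0.4379, 0.0391, 0.1076]
tool_rot: [-3.142, 0.002, 3.138]
force: [0.7, 0.6, -1.8]
grip_width: 0.0087
finger_force: 58.9
```

Call:
play_rows:
  motion:
    - [0,3,0,0,0,0,-1]
    - [0,7,0,0,0,0,-1]
    - [0,11,0,0,0,0,-1]
    - [-0.6,14.5,0,0,0,0,-1]
    - [-1.2,16.5,0,0,0,0,-1]

```text
clock: 15.4
position: [0.4496, 0.208, 0.106]
tool_rot: [3.14, 0.001, -3.141]
force: [0.9, -0.7, 0.3]
grip_width: 0.0087
finger_force: 58.9
```

Call:
play_rows:
  motion:
    - [0,0,0.5,0,0,0,-1]
    - [0,0,1.5,0,0,0,-1]
    - [0,0,2.5,0,0,0,-1]
    - [0,0,2.5,0,0,0,-1]
    - [0,0,2.5,0,0,0,-1]

```text
clock: 15.9
position: [0.4497, 0.2041, 0.08]
tool_rot: [-3.141, -0.001, 3.139]
force: [0.7, 0.5, -0.8]
grip_width: 0.0083
finger_force: 58.9
```

Run:
```python
from meas import *
s=observe();print(s['position'],s['tool_rot'],s['force'],np.round(s['qpos'],2))
im,d,ci=cap('wrist');b=cap('scene')[0]
save(np.hstack([cv2.resize(im[150:300,200:360],(427,400)),cv2.resize(b[140:290,120:260],(373,400))]),'w4.png')
```

```text
[0.44969946 0.20406978 0.08003138] [-3.14098029e+00 -7.92337362e-04  3.13879482e+00] [ 0.6999133   0.45498775 -0.78675773] [-0.55  0.55  0.    2.06 -0.    0.53  1.02]
```

View pics/w4.png

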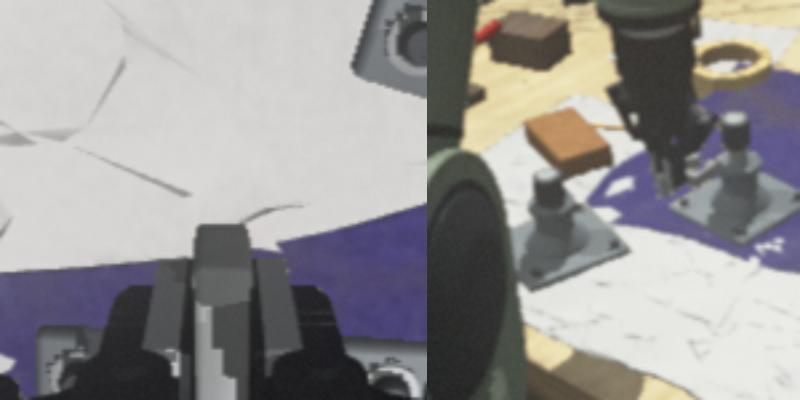

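Left half: the tab is held at (222,270) between the pads. Right half: the clip is level at (710,165), pointing at the exposed neck under the raised knob (735,135). Checking the clip's height and bearing by depth.

Run:
```python
from meas import *
z=load('wrist');P=cloud(z)
m=np.zeros(z['d'].shape,bool);m[232:270,274:294]=1;m&=(P[...,2]>.088)&(P[...,2]<.106)&(abs(P[...,1]-.204)<.008)
q=P[m];print('tab',len(q),np.median(q[:,2]),q.min(0),q.max(0))
z=load('scene');P=cloud(z)
m=(P[...,0]>.468)&(P[...,0]<.512)&(abs(P[...,1]-.204)<.03)&(P[...,2]>.06)&(P[...,2]<.11)
q=P[m];print('body',len(q),np.percentile(q,[3,50,97],axis=0))
m=(np.hypot(P[...,0]-.5455,P[...,1]-.205)<.024)&(P[...,2]>.085);q=P[m];print('knob',np.percentile(q[:,2],[5,50,90,97]),np.median(q,0))
m=(np.hypot(P[...,0]-.5455,P[...,1]-.205)<.03)&(P[...,2]>.05)&(P[...,2]<.066);print('collar',np.median(P[m],0))
```

```text
tab 552 0.09804047140325271 [0.43430054 0.20020188 0.08822127] [0.44405294 0.20862785 0.10385646]
body 91 [[0.46932654 0.18799893 0.077761  ]
 [0.48917756 0.19262555 0.08612604]
 [0.5056133  0.21989356 0.09235382]]
knob [0.08746    0.10688859 0.11407807 0.11571897] [0.53659758 0.1994381  0.10688859]
collar [0.53588582 0.19737945 0.06200112]
```

Call:
play_rows:
  motion:
    - [0,0.1,0.4,0,0,0,-1]
    - [0,0.1,0.8,0,0,0,-1]
    - [0,0.1,1.1,0,0,0,-1]
    - [-1,0.1,1.1,0,0,0,-1]
    - [-2.2,0.1,1.1,0,0,0,-1]

```text
clock: 16.5
position: [0.4727, 0.2059, 0.0693]
tool_rot: [-3.142, -0.0, 3.14]
force: [0.4, -0.9, -0.9]
grip_width: 0.0084
finger_force: 58.9
```

Call:
play_rows:
  motion:
    - [-0.5,0,0,0,0,0,-1]
    - [-1,0,0,0,0,0,-1]
    - [-1.4,0,0,0,0,0,-1]
    - [-1.8,0,0,0,0,0,-1]
    - [-2.1,0,0,0,0,0,-1]

```text
clock: 17.0
position: [0.4923, 0.2056, 0.0691]
tool_rot: [-3.141, -0.002, 3.14]
force: [-12.5, -0.9, 1.4]
grip_width: 0.0086
finger_force: 59.2
```

Call:
play_rows:
  motion:
    - [-0.3,0,0,0,0,0,-1]
    - [-0.6,0,0,0,0,0,-1]
    - [-0.9,0,0,0,0,0,-1]
    - [-1.2,0,0,0,0,0,-1]
    - [-1.4,0,0,0,0,0,-1]

```text
clock: 17.5
position: [0.5071, 0.2057, 0.0693]
tool_rot: [-3.142, 0.0, 3.14]
force: [-0.6, -0.4, -0.6]
grip_width: 0.008
finger_force: 58.8
```

It met 12 N of resistance and sprang over. Pushing on until it bottoms out.

Call:
play_rows:
  motion:
    - [-0.1,0,0,0,0,0,-1]
    - [-0.2,0,0,0,0,0,-1]
    - [-0.3,0,0,0,0,0,-1]
    - [-0.4,0,0,0,0,0,-1]
    - [-0.4,0,0,0,0,0,-1]

```text
clock: 18.0
position: [0.5107, 0.2058, 0.0693]
tool_rot: [-3.142, -0.0, 3.14]
force: [-1.9, 0.0, -0.3]
grip_width: 0.0084
finger_force: 59.0
```

Call:
play_rows:
  motion:
    - [-0.1,0,0,0,0,0,-1]
    - [-0.2,0,0,0,0,0,-1]
    - [-0.2,0,0,0,0,0,-1]
    - [-0.2,0,0,0,0,0,-1]
    - [-0.2,0,0,0,0,0,-1]

```text
clock: 18.5
position: [0.511, 0.2058, 0.069]
tool_rot: [-3.141, -0.003, 3.14]
force: [-10.8, 1.1, 4.4]
grip_width: 0.0084
finger_force: 59.6
```

Bottomed out: 10.8 N with no further travel. Relaxing, setting the clip down on the collar, letting go and looking.

Call:
play_rows:
  motion:
    - [0.15,0,0,0,0,0,-1]
    - [0.15,0,0.1,0,0,0,-1]
    - [0.15,0,0.25,0,0,0,-1]
    - [0.15,0,0.25,0,0,0,-1]
    - [0.15,0,0.25,0,0,0,-0.4]

```text
clock: 19.0
position: [0.5116, 0.2058, 0.0668]
tool_rot: [3.141, 0.0, 3.14]
force: [-0.1, -0.3, 0.0]
grip_width: 0.022
finger_force: 0.0
```

Call:
play_rows:
  motion:
    - [0,0,0,0,0,0,-0.2]
    - [0,0,0,0,0,0,-0.2]
    - [0,0,-2,0,0,0,-0.2]
    - [1,0,-5,0,0,0,-0.2]
    - [3,0,-9,0,0,0,-0.2]

```text
clock: 19.5
position: [0.4814, 0.2053, 0.1568]
tool_rot: [-3.141, -0.001, 3.139]
force: [1.5, 0.2, 0.7]
grip_width: 0.0345
finger_force: 0.0
```

Call:
play_rows:
  motion:
    - [2,0,0,0,0,0,-1]
    - [4,0,0,0,0,0,-1]
    - [4,0,0,0,0,0,-1]
    - [4,0,0,0,0,0,-1]
    - [4,0,0,0,0,0,-1]

```text
clock: 20.0
position: [0.4421, 0.2059, 0.1568]
tool_rot: [3.141, 0.001, 3.139]
force: [-0.0, -0.9, 0.4]
grip_width: 0.0002
finger_force: 0.0
```

Run:
```python
from meas import *
s=observe();print(s['position'],s['tool_rot'],s['force'])
im,d,ci=cap('wrist');b=cap('scene')[0]
save(np.hstack([cv2.resize(im[150:330,200:380],(400,400)),cv2.resize(b[140:260,170:290],(400,400))]),'w5.png')
z=load('wrist');P=cloud(z);q=P[(abs(P[...,0]-.51)<.02)&(abs(P[...,1]-.2055)<.007)&(P[...,2]>.078)&(P[...,2]<.092)];print('tab',len(q),np.median(q[:,2]),q.min(0),q.max(0))
```

```text
[0.44214393 0.20590374 0.15680399] [3.14147900e+00 5.09597334e-04 3.13937830e+00] [-0.04300919 -0.89004828  0.36295381]
tab 2 0.09175254657144141 [0.52971714 0.20650814 0.09157463] [0.52997947 0.20725556 0.09193046]
```

View pics/w5.png

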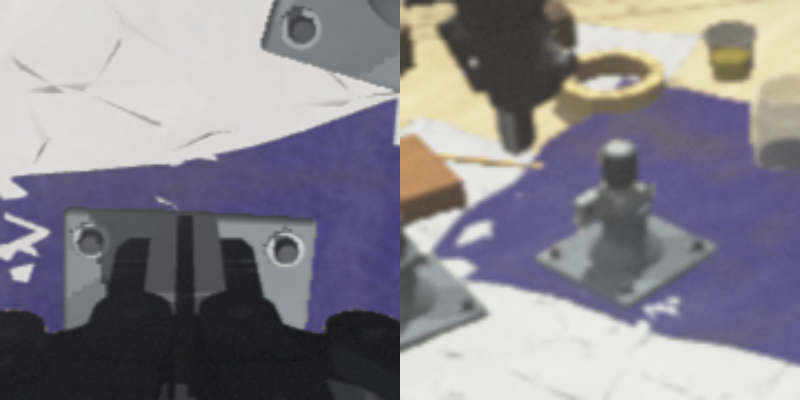

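Right half: the clip is on the neck at (615,200) under the knob, tab to the left and leg tips past the neck at (650,190). The fingers are shut and clear. Now pressing the knob down.

Call:
play_rows:
  motion:
    - [-3,0,0,0,0,0,-1]
    - [-6,0,0,0,0,0,-1]
    - [-9,0,0,0,0,0,-1]
    - [-10.35,0,1,0,0,0,-1]
    - [-10.35,0,3,0,0,0,-1]

```text
clock: 20.6
position: [0.5477, 0.2054, 0.1269]
tool_rot: [3.141, 0.003, 3.138]
force: [-0.1, -0.6, -1.3]
grip_width: -0.0003
finger_force: 0.0
```

Call:
play_rows:
  motion:
    - [0,0,0.5,0,0,0,-1]
    - [0,0,1,0,0,0,-1]
    - [0,0,1.4,0,0,0,-1]
    - [0,0,1.7,0,0,0,-1]
    - [0,0,2,0,0,0,-1]

```text
clock: 21.1
position: [0.545, 0.2058, 0.1073]
tool_rot: [3.141, 0.001, 3.14]
force: [-1.9, -0.5, 6.7]
grip_width: -0.0
finger_force: 3.1
```

Call:
play_rows:
  motion:
    - [0,0,0.1,0,0,0,-1]
    - [0,0,0.2,0,0,0,-1]
    - [0,0,0.2,0,0,0,-1]
    - [0,0,0.2,0,0,0,-1]
    - [0,0,0.2,0,0,0,-1]

```text
clock: 21.6
position: [0.545, 0.2058, 0.1052]
tool_rot: [3.141, 0.0, 3.14]
force: [-1.6, -0.7, 6.4]
grip_width: 0.0001
finger_force: 3.0
```

The knob is sliding down at about 6 N. Continuing until it stops.

Call:
play_rows:
  motion:
    - [0,0,0.1,0,0,0,-1]
    - [0,0,0.2,0,0,0,-1]
    - [0,0,0.2,0,0,0,-1]
    - [0,0,0.2,0,0,0,-1]
    - [0,0,0.2,0,0,0,-1]

```text
clock: 22.1
position: [0.5451, 0.2059, 0.1039]
tool_rot: [3.141, 0.001, 3.14]
force: [-5.8, -2.4, 21.0]
grip_width: -0.0002
finger_force: 10.1
```

It stopped at 0.104 with 21 N, as expected with the knob resting on the clip. Retreating and checking.

Call:
play_rows:
  motion:
    - [0,0,-1,0,0,0,-1]
    - [0,0,-4,0,0,0,-1]
    - [2,0,-8,0,0,0,-1]
    - [5,0,-11,0,0,0,-1]
    - [9,0,-13,0,0,0,-1]

```text
clock: 22.6
position: [0.455, 0.2059, 0.2349]
tool_rot: [3.14, 0.002, 3.139]
force: [0.7, 0.9, 0.8]
grip_width: -0.0
finger_force: 0.0
```

Call:
play_rows:
  motion:
    - [2,0,0,0,0,0,-1]
    - [4,0,0,0,0,0,-1]
    - [4,0,0,0,0,0,-1]
    - [4,0,0,0,0,0,-1]
    - [4,0,0,0,0,0,-1]

```text
clock: 23.1
position: [0.4156, 0.2059, 0.2329]
tool_rot: [3.142, 0.0, 3.139]
force: [-0.5, -0.0, 0.3]
grip_width: 0.0002
finger_force: 0.0
```

Run:
```python
from meas import *
t=cap('top')[0];b=cap('scene')[0]
save(np.hstack([cv2.resize(t[180:260,190:270],(400,400),interpolation=cv2.INTER_CUBIC),cv2.resize(b[165:245,195:275],(400,400),interpolation=cv2.INTER_CUBIC)]),'w6.png')
z=load('scene');P=cloud(z);m=(np.hypot(P[...,0]-.5455,P[...,1]-.205)<.024)&(P[...,2]>.085);print('knob',np.percentile(P[m][:,2],[50,90,97]))
```

```text
knob [0.10161982 0.10774218 0.10835137]
```

View pics/w6.png

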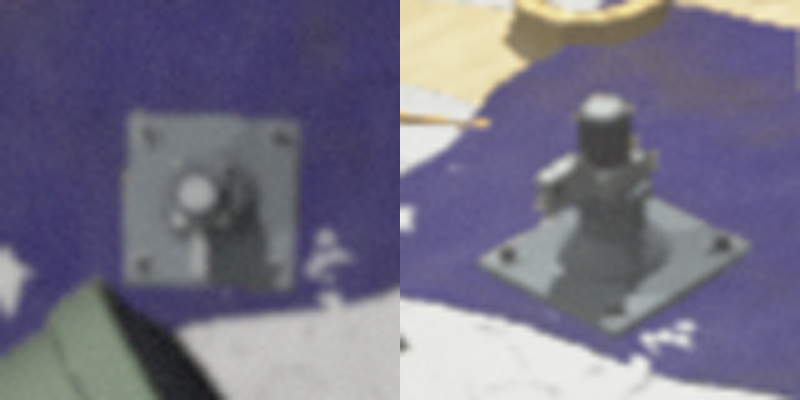

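Both views show the clip seated under the knob, tab toward the robot (left half at (200,250)) and centred. The knob rests on it, about 7 mm lower than before, and the arm is clear. Handing in.

```bash
python3 -c "
from workcell import bot
print(bot.job_done())"
```

```text
the job is handed in; nothing more can be done
None
```

The job is handed in: post pulled up to its stop, steel clip snapped fully onto the groove, and knob pressed down until it rests on the clip; the clip dropped about 11 mm onto the bench instead of being set down, and landed flat.

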